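# Pop the blank plug out of a drilling jig

### The arm

A 7-joint arm with a two-finger parallel gripper is mounted at the origin on the work surface. World frame = base frame: x ahead of the robot, y to its left, z up, the work surface at z = 0. Lengths are in m, angles in rad, forces in N, time in s.
With the tool pointing down it reaches from about 0.425 to 0.875 m from the base axis. Payload 4.7 kg.
Tool frame: the origin (TCP) lies on the centre line of the jaws, within the pads' length; the fingertips stand ahead of it and the grasp point (between the pads) lies 8 mm behind it (ctrl.finger_overhang is the x of the fingertips in the tool frame, in m); x points along the fingers, z is the direction in which the jaws open and shut, and the axes are right-handed (so a half turn about x gives the same grasp; the last joint's range is limited). The gripper opens to 87 mm and grips with 3 to 60 N. Pads are 19 mm wide; open, the fingers measure 117 mm over their backs; the gripper's body (75 mm by 190 mm) begins 51 mm behind the grasp point.
Start: joints at [-1.297, 0.321, -0.07, 1.45, 0.023, 1.371, -0.057], TCP at [0.167, 0.628, 0.234] pointing down, gripper open.
Joint ranges: [-2.86, 2.86], [-0.3, 2.09], [-1.38, 1.24], [0.06, 2.45], [-1.56, 4.7], [0.09, 2.05], [-2.69, 2.69]. Speed limits (rad/s): [2.57, 2.57, 3.14, 3.14, 3.14, 3.14, 3.14].

### API

Orientations are given as a rotation vector (axis times angle).
In Python, from bench import readout, viewer, job, nets, ctrl gives the robot as it stands.
- The arm moves only by the shell command python3 -m creep 'ROWS' [FORCE]. ROWS is JSON, a list of rows, each an object with "linear": the shift along the tool's x, y, z in m, a list of three; "twist": the turn, a rotation vector about the tool's x, y, z in degrees, a list of three; "fingers": the gripper's target within -1 to 1 (shut at 1, half-way at 0, fully open at -1). A call has 1 to 8 rows; each row is the pose to reach, as a shift and turn from the pose commanded when the call began, along the tool's axes at that moment; what a row does not reach only later rows make up. A row lasts 1/12 s, in which the tool goes at most 41.7 mm and 7.16 degrees, less where a joint would pass 70% of its speed; a pose out of reach is approached as far as the arm can. A call with a gripper value outside its range is refused whole. The fingers move at their own pace and stop on an object; FORCE is the grip in N (left out, the last holds). Time passes only in rows, so rows that repeat a pose let the fingers close. It gives the time, the measured TCP pose, the force and the opening at its end, in the units of the state.
- readout.get_state(): the state, without advancing time (a new reading comes with each control period).
- viewer.get_image(name): name is "scene" or "top" or "wrist"; returns (picture, depth): 384x512x3 uint8, red, green, blue; 384x512 float32, m along the optical axis (not along the pixel's ray), 0 where there is no reading.
- viewer.camera_params(name): a dict with "K" (3x3 intrinsics, pixels), "k1" (the pictures are not rectified: a ray, as slopes to the right and down, at radius r is drawn at 1 + k1 r^2 times it, then the intrinsics apply), "cam_to_world" (4x4, takes a point from camera to world coordinates). Camera axes: x right, y down, z forward; pixel columns grow to the right and rows downward; lengths in m; the calibration is good to about 2 mm. A picture is of the moment at which its call begins: read the wrist's pose just before it. camera_params takes no time and is no camera call; for the wrist camera it gives the pose at the moment of the call.
- job.close_job(): hands the job in, once; it reports no verdict.
Trained networks look in the newest picture that a camera, given by its name, has taken for a name from the list of things; names that differ only in an ending like _2 or _b are one class to them, and where a whole thing is asked for, a point or a joint stands for the part that bears it (a point fixed in the world has none). Each returns a list of dicts, best first, with "conf" (0 to 1); they miss things now and then, are a little off and sometimes report something else, mostly with a low value. They report only what shows in the picture. A call takes as long as a camera call. They do not tell look-alikes from the thing itself.
- nets.boxes_of(camera, label): "centre" ([x, y, z] in m, in world coordinates, good to about 4 mm: the middle of the surface that is visible of it).
- nets.place_of(camera, label): "centre" ([x, y, z] in m, in world coordinates, good to about 4 mm: a listed point, or the origin of a listed thing).
The state is a dict: "time": time; "joint_positions": joint angles; "qd": joint speeds; "joint_torque": joint torques, N m; "position": TCP position; "tool_rot": TCP orientation; "ft_force": force on the tool from outside, world axes, zero at the start; "torque": the same for the moment, N m; "grip_width": opening from 0.0 (shut) to 1.0 (fully open).
Only numpy, scipy, OpenCV 4.12 (cv2) and the standard library are available. Lean on these libraries where they do the work, as an engineer would, in place of code of your own. Each camera call takes 0.05 s, during which the arm holds its last target.

### The job

Two of the three round steel parts in the wooden drilling jig are drill bushings with a bore; the third is a solid blank plug with no bore, stuck flush in its recess. Slide the jig's push-out lever along its rail until its pin is under the blank and press the paddle to poke the blank up through its access hole, then lift the blank out and stand it upright in the shallow wooden tray, setting it down rather than dropping it. Leave both bushings seated and do not disturb the mallet, the glue bottle or the jar.

Things in the scene. Friction and masses are not known exactly. Their poses are not given: they have to be found in the camera images.
- jig: Fixed wooden drilling jig, slightly turned about z. Origin on the table below the middle of its three recesses; y runs along the row of recesses, x across it, away from the paddle, z up. Plate 90 mm (x) by 230 mm (y), 36 mm thick, underside 70 mm and top 106 mm above the table, on two 12 mm end legs (254 mm overall in y).
- recess_mid (a point): Mouth of the middle recess, level with the plate's top; the others lie 70 mm either side in jig y. Each is 37 mm wide, 30 mm deep, with a 28 mm access hole through the 6 mm floor below. Two spring detents grip the part's sides: 6 to 12 N to push it up, and a raised part stays where it was pushed.
- blank: Solid steel blank plug, a plain cylinder 36 mm in diameter and 30 mm high, no bore, 0.2 to 0.3 kg. Origin at the centre of its underside, z along its axis (upwards at the start). It starts in one of the three recesses, resting on the recess floor (underside 76 mm above the table), its top flush with the plate.
- bush_a: Steel drill bushing, 36 mm in diameter, 30 mm high with an 8 mm bore opened out to 16 mm at the top; origin at the centre of its underside. Seated flush in another recess; stays there.
- bush_b: The second drill bushing, same as the first, seated flush in the remaining recess; stays there.
- carriage (a joint): Position in m of the lever's carriage on a rail along jig y (at jig x = -110 mm, rail top 26 mm above the table), growing to jig +y; 0: pin under the middle recess; range -0.085 to +0.085. The whole lever travels with it. It slides when the paddle's side is pushed with about 3 N and stays where left.
- lever (a joint): Lever angle in rad: 0 at rest (paddle up, pin down), stop at 0.26 (paddle down 19 mm). A spring returns it to 0. The pin touches a seated part at about 0.12 and at the stop has lifted it about 16 mm proud of the plate. A full press takes roughly 14 to 22 N on the paddle. The pin cannot pass through the plate beside a hole.
- paddle (a point): Centre of the top face of the lever's black rubber paddle: 46 mm (jig x) by 32 mm (jig y), 12 mm thick, 185 mm from the row of recesses on the jig's -x side, in line (same jig y) with the pin. Its top is about 60 mm above the table at rest, 41 mm when fully pressed; press down near this point. Free space below it.
- pin: Upright steel push-out pin at the far end of the lever under the plate, 9 mm in diameter with a round tip. Origin at the tip, 62 mm above the table at rest (8 mm under the plate). To go up cleanly it should be within about 5 mm (in jig y) of the axis of the part to be poked.
- tray: Fixed shallow wooden tray, 160 x 160 mm outside, 26 mm high, walls 7 mm thick, so 146 x 146 mm inside. Origin at the centre of its underside, on the table.
- tray_in (a point): Centre of the tray's inner floor, about 7 mm above the table.
- mallet: Bystander: mallet lying down, head 80 mm long and 44 mm thick, handle 210 mm. Origin under the head. Leave alone.
- glue: Bystander: pale bottle with an orange cap, 52 mm in diameter, 150 mm high, standing. Origin at the underside. Leave alone.
- jar: Bystander: glass jar 66 mm in diameter, 75 mm high, standing. Origin at the underside. Leave alone.
Not all that is in view belongs to the job. What is shaped like the blank but black is not meant.

How it is judged:
On the way:
1. the pin pokes the blank up from below: at least 8 mm proud of the plate, pin in contact, still in its recess (z of blank in the frame of jig between 0.084 and 0.106 m and contact force between pin and blank above 0.5 N), for 0.1 s.
At the end, for the whole second after the job is handed in: The blank stands on the tray's floor inside its walls, right way up within 0.15 rad, released and at rest; both bushings are within 6 mm of where they were seated (x of blank in the frame of tray between -0.073 and 0.073 m and y of blank in the frame of tray between -0.073 and 0.073 m and height (world z) of blank below 0.012 m and angle between blank's own z axis and vertical below 0.15 rad and linear speed of blank below 0.02 m/s and contact force between the fingers and blank below 0.05 N and distance of each of bush_a, bush_b from where it was at the start of the episode below 0.006 m); the robot touches nothing.
It fails at once if a bushing is pushed more than 6 mm out of its seat (distance of any of bush_a, bush_b from where it was at the start of the episode above 0.006 m).
It fails at once if the blank is dropped into the tray from more than about 40 mm (horizontal distance between blank and tray below 0.09 m and height (world z) of blank above 0.047 m and contact force between the fingers and blank below 0.01 N).
It fails at once if mallet, glue bottle or jar moved more than 30 mm (distance of any of mallet, glue, jar from where it was at the start of the episode above 0.03 m).
It also fails if it takes over 54 s, if anything falls off the work surface, if the arm or the gripper's body presses on something with over 40 N, if the wrist force passes 120 N, or if a joint passes its speed limit or range.

## Working session

There is one attempt and no reset: what is moved stays moved. The work goes in short steps, Python scripts to look and compute and a shell command to move; the robot and the scene stay as the last step left them, time stands still between calls to the robot, and variables do not carry over. Pictures are saved under pics/ and viewed, and the job is handed in when it is done.

```bash
mkdir -p pics; ls; python3 - <<'E'
from bench import readout, viewer, job, nets, ctrl
import cv2,numpy as np
s=readout.get_state(); print({k:np.round(v,3).tolist() for k,v in s.items()}, ctrl.finger_overhang)
for n in ["scene","top"]:
    im,d=viewer.get_image(n); cv2.imwrite(f"pics/{n}0.png",im[:,:,::-1])
    p=viewer.camera_params(n); print(n,p["K"],p["k1"],np.round(p["cam_to_world"],3))
    for l in ["jig","recess_mid","blank","bush_a","paddle","pin","tray_in","tray","mallet","glue","jar"]:
        print(l,[(np.round(r["centre"],3).tolist(),round(r["conf"],2)) for r in nets.place_of(n,l)][:4])
E
```

```text
pics
{'time': 0.0, 'joint_positions': [-1.297, 0.322, -0.07, 1.452, 0.023, 1.371, -0.057], 'qd': [0.0, 0.0, 0.001, -0.001, 0.001, 0.0, -0.001], 'joint_torque': [0.0, -49.128, -0.404, -31.254, -0.064, 0.043, 0.0], 'position': [0.167, 0.628, 0.232], 'tool_rot': [-1.017, 1.322, 1.015], 'ft_force': [0.552, 0.151, 0.284], 'torque': [-0.019, 0.017, -0.047], 'grip_width': 1.003} 0.011
scene [[408.03812148   0.         258.66441005]
 [  0.         408.03812148 184.23299082]
 [  0.           0.           1.        ]] -0.1464865693186065 [[ 3.300e-01  7.180e-01 -6.130e-01  1.233e+00]
 [ 9.440e-01 -2.520e-01  2.130e-01 -2.530e-01]
 [-1.000e-03 -6.490e-01 -7.610e-01  8.630e-01]
 [ 0.000e+00  0.000e+00  0.000e+00  1.000e+00]]
jig [([0.631, -0.127, 0.003], 0.94)]
recess_mid [([0.631, -0.131, 0.108], 0.79)]
blank [([0.738, -0.256, -0.002], 0.65), ([0.63, -0.125, 0.074], 0.58), ([0.761, -0.171, -0.001], 0.51)]
bush_a [([0.633, -0.201, 0.077], 0.61), ([0.632, -0.062, 0.071], 0.44)]
paddle [([0.45, -0.145, 0.06], 0.63)]
pin [([0.63, -0.198, 0.078], 0.62)]
tray_in []
tray [([0.458, 0.267, 0.002], 0.58)
[... 317 characters left out ...]
970e-01  7.900e-02  5.370e-01]
 [-1.000e+00  6.000e-03  1.000e-03 -4.600e-02]
 [-2.000e-03 -7.900e-02 -9.970e-01  1.153e+00]
 [ 0.000e+00  0.000e+00  0.000e+00  1.000e+00]]
jig [([0.632, -0.125, -0.002], 0.85), ([0.447, -0.151, 0.054], 0.35)]
recess_mid [([0.633, -0.123, 0.104], 0.78)]
blank [([0.736, -0.26, 0.001], 0.65), ([0.757, -0.171, -0.007], 0.51), ([0.628, -0.127, 0.074], 0.43)]
bush_a [([0.63, -0.202, 0.077], 0.71), ([0.627, -0.126, 0.072], 0.5), ([0.628, -0.055, 0.079], 0.42)]
paddle [([0.445, -0.148, 0.055], 0.66)]
pin []
tray_in [([0.458, 0.272, 0.008], 0.72)]
tray [([0.456, 0.263, -0.001], 0.63)]
mallet []
glue [([0.731, 0.316, -0.0], 0.59)]
jar [([0.605, -0.446, -0.002], 0.95)]
```

View pics/scene0.png

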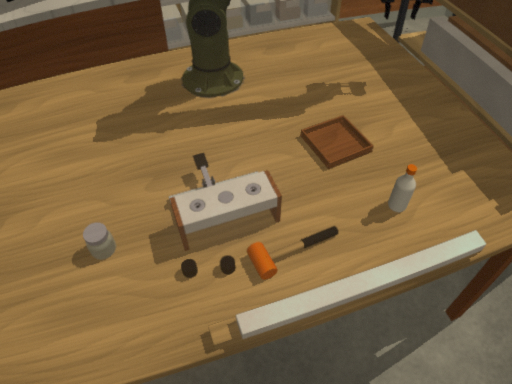

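View pics/top0.png

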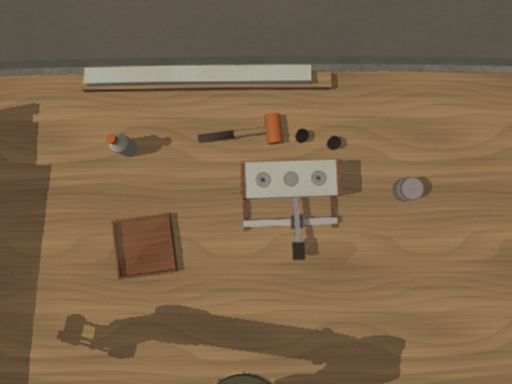

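```bash
python3 - <<'E'
import cv2
im=cv2.imread("pics/top0.png"); cv2.imwrite("pics/topcrop0.png",cv2.resize(im[80:260,240:380],None,fx=4.2,fy=3.3*1.0,interpolation=cv2.INTER_CUBIC)[:600])
im=cv2.imread("pics/scene0.png"); cv2.imwrite("pics/scenecrop0.png",cv2.resize(im[120:270,130:330],None,fx=4,fy=4,interpolation=cv2.INTER_CUBIC))
E
```

```text
(no output)
```

View crop.

View pics/topcrop0.png

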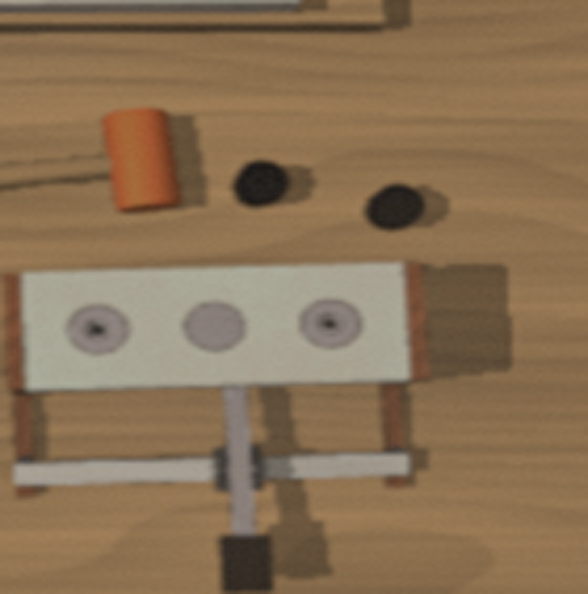

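View pics/scenecrop0.png

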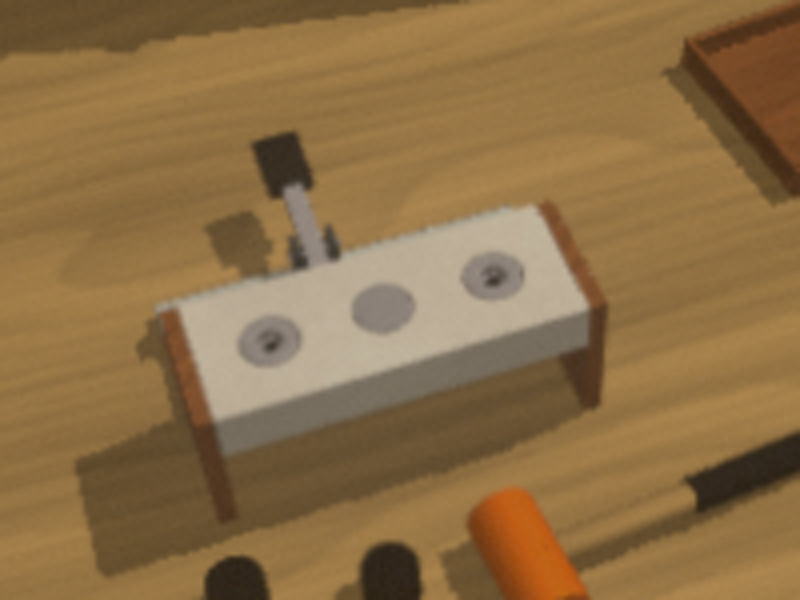

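The round steel candidates are at top-view pixels (263,180), (291,179) and (318,178). The outer two show a dark bore and the middle one has none, so the middle one is the blank. The black cylinders at (302,135) and (334,143) are lookalikes. Next I'll measure the jig's yaw and the paddle.

```bash
cat > h.py <<'E'
from bench import readout, viewer, job, nets, ctrl
import cv2,numpy as np
from scipy.spatial.transform import Rotation as R
def ray(p,uv):
    K=p["K"];D=np.array([p["k1"],0,0,0.])
    q=cv2.undistortPoints(np.array(uv,float).reshape(-1,1,2),K,D).reshape(-1,2)
    return np.c_[q,np.ones(len(q))]
def atz(p,uv,z):
    T=p["cam_to_world"];d=ray(p,uv)@T[:3,:3].T;o=T[:3,3]
    return o+d*((z-o[2])/d[:,2])[:,None]
def cloud(p,d):
    h,w=d.shape;u,v=np.meshgrid(np.arange(w),np.arange(h))
    r=ray(p,np.c_[u.ravel(),v.ravel()])*d.ravel()[:,None]
    T=p["cam_to_world"];return (r@T[:3,:3].T+T[:3,3]).reshape(h,w,3)
E
python3 - <<'E'
from h import *
for n in ["top","scene"]:
    im,d=viewer.get_image(n);p=viewer.camera_params(n);P=cloud(p,d)
    Z=P[...,2]; ok=d>0
    m=ok&(abs(Z-.106)<.006)&(abs(P[...,0]-.63)<.09)&(abs(P[...,1]+.125)<.16)
    q=P[m]; (c,s,a)=cv2.minAreaRect((q[:,:2]*1000).astype(np.float32)); print(n,"plate",c,s,a,np.median(q[:,2]))
    hsv=cv2.cvtColor(im,cv2.COLOR_RGB2HSV)
    m=ok&(im.max(2)<70)&(abs(P[...,0]-.447)<.05)&(abs(P[...,1]+.148)<.05)&(Z>.045)&(Z<.075)
    q=P[m]; (c,s,a)=cv2.minAreaRect((q[:,:2]*1000).astype(np.float32)); print("paddle",c,s,a,np.median(q[:,2]),m.sum(),q.mean(0))
    m=ok&(Z>.015)&(Z<.034)&(abs(P[...,0]-.457)<.12)&(abs(P[...,1]-.268)<.12)
    q=P[m]; (c,s,a)=cv2.minAreaRect((q[:,:2]*1000).astype(np.float32)); print("tray",c,s,a,m.sum())
p=viewer.camera_params("top")
print(atz(p,[(263,180),(291,179),(318,178)],.106))
for (l,uv) in [("tc",[(0,0)])]: pass
E
```

```text
top plate (630.9473266601562, -126.44842529296875) (90.35808563232422, 254.83116149902344) 1.5673370361328125 0.10547705542394137
paddle (447.3317565917969, -148.36471557617188) (28.700000762939453, 38.71567916870117) 89.50189208984375 0.060090457866645464 175 [ 0.44721674 -0.14752674  0.06013788]
tray (458.6389465332031, 266.6090087890625) (161.7200164794922, 161.75927734375) 7.599541187286377 706
scene plate (632.6123046875, -128.82254028320312) (93.80117797851562, 253.7152557373047) 1.3894400596618652 0.10519588148501047
paddle (448.96453857421875, -150.4599609375) (43.68715286254883, 28.488441467285156) 0.9048362374305725 0.05982262898531937 130 [ 0.45027289 -0.15094704  0.0596444 ]
tray (459.9423522949219, 263.94146728515625) (163.39794921875, 163.47247314453125) 8.645025253295898 622
[[ 0.62764406 -0.05704465  0.106     ]
 [ 0.62973413 -0.12755224  0.106     ]
 [ 0.63184944 -0.19570386  0.106     ]]
```

```bash
cat >> h.py <<'E'
YAW=np.radians(1.6); JO=np.array([.6315,-.1272,0])
RJ=R.from_euler('z',YAW).as_matrix()
def jig(x,y,z): return JO+RJ@np.array([x,y,z])
def down(sign=1,yaw=YAW):   # tool x down, z along +-jig y
    z=sign*np.array([-np.sin(yaw),np.cos(yaw),0]);x=np.array([0,0,-1.]);return np.c_[x,np.cross(z,x),z]
def plan(pts,Rt):
    s=readout.get_state();C=R.from_rotvec(s["tool_rot"]).as_matrix()
    print("t",s["time"],"pos",np.round(s["position"],4),"q",np.round(s["joint_positions"],2).tolist(),"f",np.round(s["ft_force"],1),"g",round(float(s["grip_width"]),3))
    tw=np.degrees(R.from_matrix(C.T@Rt).as_rotvec())
    for t in pts: print("lin",np.round(C.T@(np.array(t)-s["position"]),4).tolist(),"twist",np.round(tw,2).tolist())
E
python3 - <<'E'
from h import *
s=readout.get_state();print(R.from_rotvec(s["tool_rot"]).as_matrix().round(3))
for sg in(1,-1): plan([(.40,.42,.234),(.5,.15,.234),jig(-.185,0,.2),jig(-.185,0,.062)],down(sg))
E
```

```text
[[ 0.    -0.966  0.257]
 [ 0.     0.257  0.966]
 [-1.    -0.     0.   ]]
t 1.3 pos [0.167  0.6282 0.2336] q [-1.3, 0.32, -0.07, 1.45, 0.02, 1.37, -0.06] f [-0.1  0.5 -0.3] g 1.002
lin [-0.0004, -0.2787, -0.1413] twist [-16.49, 0.0, 0.0]
lin [-0.0005, -0.4447, -0.3766] twist [-16.49, 0.0, 0.0]
lin [0.0335, -0.4656, -0.6632] twist [-16.49, 0.0, 0.0]
lin [0.1715, -0.4656, -0.6632] twist [-16.49, 0.0, 0.0]
t 1.3 pos [0.167  0.6282 0.2336] q [-1.3, 0.32, -0.07, 1.45, 0.02, 1.37, -0.06] f [-0.1  0.5 -0.3] g 1.002
lin [-0.0004, -0.2787, -0.1413] twist [163.51, 0.0, -0.01]
lin [-0.0005, -0.4447, -0.3766] twist [163.51, 0.0, -0.01]
lin [0.0335, -0.4656, -0.6632] twist [163.51, 0.0, -0.01]
lin [0.1715, -0.4656, -0.6632] twist [163.51, 0.0, -0.01]
```

```bash
python3 -m creep '[{"linear":[0,-0.035,-0.018],"twist":[-2,0,0],"fingers":-1},{"linear":[0,-0.07,-0.035],"twist":[-4,0,0],"fingers":-1},{"linear":[0,-0.105,-0.053],"twist":[-6,0,0],"fingers":-1},{"linear":[0,-0.14,-0.07],"twist":[-8,0,0],"fingers":-1},{"linear":[0,-0.175,-0.088],"twist":[-10,0,0],"fingers":-1},{"linear":[0,-0.21,-0.106],"twist":[-12,0,0],"fingers":-1},{"linear":[0,-0.245,-0.124],"twist":[-14,0,0],"fingers":-1},{"linear":[0,-0.279,-0.141],"twist":[-16.5,0,0],"fingers":-1}]'; python3 - <<'E'
from h import *
plan([(.5,.15,.234),jig(-.185,0,.2),jig(-.185,0,.062)],down(1))
E
```

```text
time: 1.97
position: [0.4018, 0.4185, 0.2339]
tool_rot: [-1.231, 1.194, 1.231]
ft_force: [0.1, 1.1, -0.2]
grip_width: 0.998
t 1.9667 pos [0.4018 0.4185 0.2339] q [-0.92, 0.17, 0.08, 1.63, -0.01, 1.34, 0.76] f [ 0.1  1.1 -0.2] g 0.998
lin [-0.0001, -0.0902, -0.2713] twist [0.1, 0.03, 0.03]
lin [0.0337, -0.0284, -0.552] twist [0.1, 0.03, 0.03]
lin [0.1717, -0.0283, -0.5521] twist [0.1, 0.03, 0.03]
```

```bash
python3 -m creep '[{"linear":[0,-0.013,-0.039],"fingers":-1},{"linear":[0,-0.026,-0.078],"fingers":-1},{"linear":[0,-0.039,-0.117],"fingers":-1},{"linear":[0,-0.052,-0.156],"fingers":-1},{"linear":[0,-0.065,-0.195],"fingers":-1},{"linear":[0,-0.078,-0.234],"fingers":-1},{"linear":[0,-0.09,-0.271],"fingers":-1}]' || python3 -m creep '[]'; python3 - <<'E'
from h import *
plan([jig(-.185,0,.2),jig(-.185,0,.13),jig(-.185,0,.062)],down(1))
E
```

```text
t 1.9667 pos [0.4018 0.4185 0.2339] q [-0.92, 0.17, 0.08, 1.63, -0.01, 1.34, 0.76] f [ 0.1  1.1 -0.2] g 0.998
lin [0.0337, -0.0284, -0.552] twist [0.1, 0.03, 0.03]
lin [0.1037, -0.0283, -0.552] twist [0.1, 0.03, 0.03]
lin [0.1717, -0.0283, -0.5521] twist [0.1, 0.03, 0.03]invalid input
invalid input
```

Rows must include the twist, so I'll add it.

```bash
python3 -m creep '[{"linear":[0,-0.013,-0.039],"twist":[0,0,0],"fingers":-1},{"linear":[0,-0.026,-0.078],"twist":[0,0,0],"fingers":-1},{"linear":[0,-0.039,-0.117],"twist":[0,0,0],"fingers":-1},{"linear":[0,-0.052,-0.156],"twist":[0,0,0],"fingers":-1},{"linear":[0,-0.065,-0.195],"twist":[0,0,0],"fingers":-1},{"linear":[0,-0.078,-0.234],"twist":[0,0,0],"fingers":-1},{"linear":[0,-0.09,-0.271],"twist":[0,0,0],"fingers":-1}]'; python3 - <<'E'
from h import *
plan([jig(-.185,0,.2),jig(-.185,0,.13),jig(-.185,0,.062)],down(1))
E
```

```text
time: 2.55
position: [0.4985, 0.1495, 0.234]
tool_rot: [-1.23, 1.195, 1.229]
ft_force: [0.5, 0.1, -0.0]
grip_width: 1.001
t 2.55 pos [0.4985 0.1495 0.234 ] q [-0.64, 0.04, 0.3, 1.78, -0.01, 1.32, 1.27] f [ 0.5  0.1 -0. ] g 1.001
lin [0.0338, 0.0598, -0.2803] twist [-0.02, 0.03, 0.05]
lin [0.1038, 0.0598, -0.2804] twist [-0.02, 0.03, 0.05]
lin [0.1718, 0.0599, -0.2804] twist [-0.02, 0.03, 0.05]
```

```bash
python3 -m creep '[{"linear":[0,0.008,-0.04],"twist":[0,0,0],"fingers":-1},{"linear":[0,0.016,-0.08],"twist":[0,0,0],"fingers":-1},{"linear":[0,0.025,-0.12],"twist":[0,0,0],"fingers":-1},{"linear":[0.0,0.034,-0.16],"twist":[0,0,0],"fingers":-1},{"linear":[0.01,0.043,-0.2],"twist":[0,0,0],"fingers":-1},{"linear":[0.02,0.052,-0.24],"twist":[0,0,0],"fingers":-1},{"linear":[0.034,0.06,-0.28],"twist":[0,0,0],"fingers":-1},{"linear":[0.034,0.06,-0.28],"twist":[0,0,0],"fingers":-1}]'; python3 - <<'E'
from h import *
plan([jig(-.185,0,.2),jig(-.185,0,.13),jig(-.185,0,.062)],down(1))
im,d=viewer.get_image("wrist");p=viewer.camera_params("wrist");cv2.imwrite("pics/w1.png",im[:,:,::-1])
for l in ["paddle","recess_mid"]:print(l,[(np.round(r["centre"],4).tolist(),round(r["conf"],2)) for r in nets.place_of("wrist",l)])
P=cloud(p,d);Z=P[...,2];ok=d>0
m=ok&(im.max(2)<70)&(abs(P[...,0]-.447)<.05)&(abs(P[...,1]+.148)<.05)&(Z>.045)&(Z<.075)
q=P[m]
if len(q): print("paddle",cv2.minAreaRect((q[:,:2]*1000).astype(np.float32)),np.median(q[:,2]),m.sum())
m=ok&(abs(Z-.106)<.006)&(abs(P[...,0]-.63)<.09)&(abs(P[...,1]+.125)<.16)
q=P[m]
if len(q): print("plate",cv2.minAreaRect((q[:,:2]*1000).astype(np.float32)),np.median(q[:,2]),m.sum())
E
```

```text
time: 3.22
position: [0.4426, -0.1376, 0.1982]
tool_rot: [-1.222, 1.204, 1.223]
ft_force: [-0.8, 0.0, 0.2]
grip_width: 1.001
t 3.2167 pos [ 0.4426 -0.1376  0.1982] q [-0.38, -0.09, 0.6, 1.96, 0.05, 1.26, 1.79] f [-0.8  0.   0.2] g 1.001
lin [-0.0018, -0.004, 0.0051] twist [-0.61, -0.12, -0.13]
lin [0.0682, -0.0042, 0.0053] twist [-0.61, -0.12, -0.13]
lin [0.1362, -0.0043, 0.0054] twist [-0.61, -0.12, -0.13]
paddle [([0.447, -0.1492, 0.063], 0.59)]
recess_mid []
paddle ((461.0208740234375, -145.73655700683594), (71.61277770996094, 30.199291229248047), 1.3007512092590332) 0.06076208797761695 1555
plate ((627.411865234375, -5.953547477722168), (7.61253023147583, 13.984692573547363), 0.9396131634712219) 0.10643407353351922 59
```

View pics/w1.png

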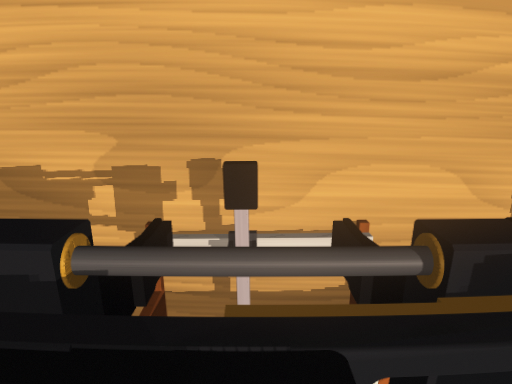

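```bash
python3 -m creep '[{"linear":[0.0,-0.004,0.005],"twist":[-0.6,-0.1,-0.1],"fingers":-1},{"linear":[0.035,-0.004,0.005],"twist":[-0.6,-0.1,-0.1],"fingers":-1},{"linear":[0.07,-0.004,0.005],"twist":[-0.6,-0.1,-0.1],"fingers":-1},{"linear":[0.1,-0.004,0.005],"twist":[-0.6,-0.1,-0.1],"fingers":-1},{"linear":[0.125,-0.004,0.005],"twist":[-0.6,-0.1,-0.1],"fingers":-1},{"linear":[0.139,-0.004,0.005],"twist":[-0.6,-0.1,-0.1],"fingers":-1},{"linear":[0.139,-0.004,0.005],"twist":[-0.6,-0.1,-0.1],"fingers":-1}]'; python3 - <<'E'
from h import *
plan([jig(-.185,0,.058)],down(1))
E
```

```text
time: 3.95
position: [0.4482, -0.1219, 0.0577]
tool_rot: [-1.237, 1.19, 1.245]
ft_force: [-0.4, 0.2, 0.8]
grip_width: 1.002
t 3.95 pos [ 0.4482 -0.1219  0.0577] q [-0.37, 0.11, 0.61, 2.11, -0.08, 0.95, 1.9] f [-0.4  0.2  0.8] g 1.002
lin [-0.0003, 0.0021, -0.0104] twist [0.86, 0.13, -0.23]
```

```bash
python3 -m creep '[{"linear":[0,0.002,-0.010],"twist":[0.9,0.1,-0.2],"fingers":-1},{"linear":[0,0.002,-0.010],"twist":[0.9,0.1,-0.2],"fingers":-1},{"linear":[0,0.002,-0.010],"twist":[0.9,0.1,-0.2],"fingers":-1}]'; python3 - <<'E'
from h import *
plan([jig(-.185,0,.058)],down(1))
E
```

```text
time: 4.2
position: [0.4496, -0.135, 0.062]
tool_rot: [-1.23, 1.192, 1.22]
ft_force: [0.5, 1.1, -0.2]
grip_width: 1.001
t 4.2 pos [ 0.4496 -0.135   0.062 ] q [-0.36, 0.1, 0.62, 2.1, -0.08, 0.95, 1.9] f [ 0.5  1.1 -0.2] g 1.001
lin [0.004, 0.003, 0.0027] twist [-0.3, -0.01, 0.47]
```

```bash
python3 -m creep '[{"linear":[0,0,0],"twist":[0,0,0],"fingers":-1},{"linear":[0,0,0],"twist":[0,0,0],"fingers":-1}]'; python3 -m creep '[{"linear":[0,0,0],"twist":[0,0,0],"fingers":-1}]';python3 - <<'E'
from h import *
plan([jig(-.185,0,.058)],down(1))
E
```

```text
time: 4.37
position: [0.449, -0.1345, 0.0615]
tool_rot: [-1.229, 1.192, 1.221]
ft_force: [0.8, -0.4, -1.3]
grip_width: 0.997
time: 4.45
position: [0.4487, -0.1345, 0.0612]
tool_rot: [-1.229, 1.193, 1.222]
ft_force: [-0.9, 0.3, 0.2]
grip_width: 0.999
t 4.45 pos [ 0.4487 -0.1345  0.0612] q [-0.36, 0.1, 0.62, 2.11, -0.08, 0.95, 1.9] f [-0.9  0.3  0.2] g 0.999
lin [0.0032, 0.0021, 0.0022] twist [-0.27, 0.02, 0.38]
```

```bash
python3 -m creep '[{"linear":[0.003,0.002,0.002],"twist":[-0.3,0,0.4],"fingers":-1},{"linear":[0.003,0.002,0.002],"twist":[-0.3,0,0.4],"fingers":0.3},{"linear":[0.003,0.002,0.002],"twist":[-0.3,0,0.4],"fingers":0.3},{"linear":[0.003,0.002,0.002],"twist":[-0.3,0,0.4],"fingers":0.5},{"linear":[0.003,0.002,0.002],"twist":[-0.3,0,0.4],"fingers":0.5},{"linear":[0.003,0.002,0.002],"twist":[-0.3,0,0.4],"fingers":0.5},{"linear":[0.003,0.002,0.002],"twist":[-0.3,0,0.4],"fingers":0.5}]' 12;python3 - <<'E'
from h import *
plan([jig(-.185,0,.058)],down(1))
E
```

```text
time: 5.03
position: [0.4462, -0.1336, 0.0575]
tool_rot: [-1.23, 1.198, 1.23]
ft_force: [0.2, -3.7, -0.5]
grip_width: 0.633
t 5.0333 pos [ 0.4462 -0.1336  0.0575] q [-0.36, 0.11, 0.62, 2.11, -0.08, 0.95, 1.9] f [ 0.2 -3.7 -0.5] g 0.633
lin [-0.0005, -0.0004, 0.0012] twist [-0.01, -0.07, -0.08]
```

Still closing: the opening is 55 mm and the finger is pushing the paddle.

```bash
python3 -m creep '[{"linear":[0,0,0.001],"twist":[0,0,0],"fingers":0.5},{"linear":[0,0,0.001],"twist":[0,0,0],"fingers":0.5},{"linear":[0,0,0.001],"twist":[0,0,0],"fingers":0.5},{"linear":[0,0,0.001],"twist":[0,0,0],"fingers":0.5},{"linear":[0,0,0.001],"twist":[0,0,0],"fingers":0.5},{"linear":[0,0,0.001],"twist":[0,0,0],"fingers":0.5},{"linear":[0,0,0.001],"twist":[0,0,0],"fingers":0.5},{"linear":[0,0,0.001],"twist":[0,0,0],"fingers":0.5}]' 12;python3 - <<'E'
from h import *
plan([jig(-.185,0,.058)],down(1))
E
```

```text
time: 5.7
position: [0.4461, -0.1317, 0.0575]
tool_rot: [-1.229, 1.197, 1.231]
ft_force: [0.8, -2.8, -0.7]
grip_width: 0.37
t 5.7 pos [ 0.4461 -0.1317  0.0575] q [-0.36, 0.11, 0.62, 2.11, -0.08, 0.95, 1.9] f [ 0.8 -2.8 -0.7] g 0.37
lin [-0.0005, -0.0004, -0.0007] twist [0.01, 0.0, -0.1]
```

```bash
python3 -m creep '[{"linear":[0,0,0],"twist":[0,0,0],"fingers":0},{"linear":[0,0,0],"twist":[0,0,0],"fingers":-0.2},{"linear":[0,0,0],"twist":[0,0,0],"fingers":-0.2},{"linear":[-0.02,0,0],"twist":[0,0,0],"fingers":-0.2},{"linear":[-0.045,0,0],"twist":[0,0,0],"fingers":1},{"linear":[-0.045,0,0],"twist":[0,0,0],"fingers":1},{"linear":[-0.045,0,0],"twist":[0,0,0],"fingers":1},{"linear":[-0.045,0,0],"twist":[0,0,0],"fingers":1}]' 30;python3 - <<'E'
from h import *
plan([jig(-.185,0,.08)],down(1))
for n in ["top","scene","wrist"]:
    im,d=viewer.get_image(n);cv2.imwrite(f"pics/{n}2.png",im[:,:,::-1])
    print(n,[(np.round(r["centre"],4).tolist(),round(r["conf"],2)) for r in nets.place_of(n,"paddle")])
E
```

```text
time: 6.37
position: [0.446, -0.1312, 0.1022]
tool_rot: [-1.229, 1.196, 1.232]
ft_force: [0.6, -0.3, -0.1]
grip_width: 0.383
t 6.3667 pos [ 0.446  -0.1312  0.1022] q [-0.38, 0.03, 0.62, 2.07, -0.02, 1.05, 1.85] f [ 0.6 -0.3 -0.1] g 0.383
lin [0.0222, -0.0006, -0.0012] twist [0.04, 0.05, -0.11]
top [([0.4461, -0.1307, 0.0559], 0.7), ([0.7776, -0.0864, -0.005], 0.53)]
scene [([0.4463, -0.1276, 0.0589], 0.63)]
wrist [([0.4443, -0.1316, 0.063], 0.57)]
```

View pics/top2.png

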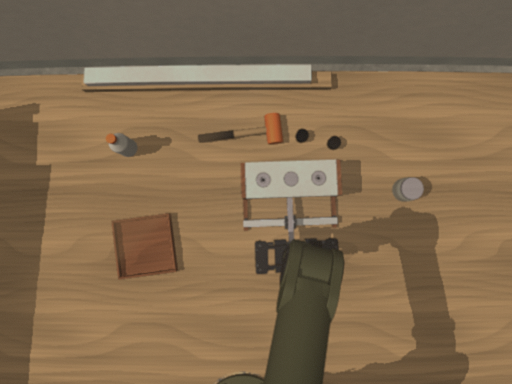

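View pics/wrist2.png

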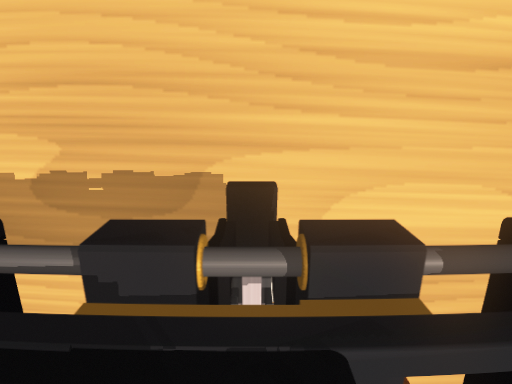

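View pics/scene2.png

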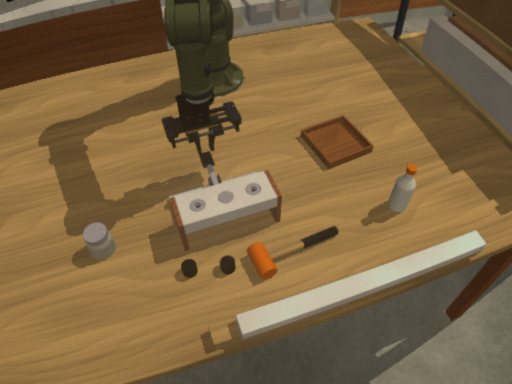

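```bash
python3 -m creep '[{"linear":[0,0,0],"twist":[0,0,0],"fingers":1},{"linear":[0,0,0],"twist":[0,0,0],"fingers":1},{"linear":[0,0,0],"twist":[0,0,0],"fingers":1},{"linear":[0.01,0,-0.001],"twist":[0,0,0],"fingers":1},{"linear":[0.02,0,-0.001],"twist":[0,0,0],"fingers":1},{"linear":[0.026,0,-0.001],"twist":[0,0,0],"fingers":1},{"linear":[0.032,0,-0.001],"twist":[0,0,0],"fingers":1},{"linear":[0.035,0,-0.001],"twist":[0,0,0],"fingers":1}]' 30
```

```text
time: 7.33
position: [0.4449, -0.1326, 0.0663]
tool_rot: [-1.227, 1.199, 1.234]
ft_force: [-3.4, -0.5, 4.5]
grip_width: 0.009
```

```bash
python3 -m creep '[{"linear":[0.003,0,0],"twist":[0,0,0],"fingers":1},{"linear":[0.006,0,0],"twist":[0,0,0],"fingers":1},{"linear":[0.009,0,0],"twist":[0,0,0],"fingers":1},{"linear":[0.012,0,0],"twist":[0,0,0],"fingers":1},{"linear":[0.014,0,0],"twist":[0,0,0],"fingers":1},{"linear":[0.014,0,0],"twist":[0,0,0],"fingers":1}]'
```

```text
time: 7.83
position: [0.4455, -0.1328, 0.0553]
tool_rot: [-1.226, 1.197, 1.233]
ft_force: [-9.4, 1.5, 19.0]
grip_width: 0.006
```

```bash
python3 -m creep '[{"linear":[0.003,0,0],"twist":[0,0,0],"fingers":1},{"linear":[0.006,0,0],"twist":[0,0,0],"fingers":1},{"linear":[0.006,0,0],"twist":[0,0,0],"fingers":1},{"linear":[0.006,0,0],"twist":[0,0,0],"fingers":1}]'; python3 - <<'E'
from h import *
im,d=viewer.get_image("scene");cv2.imwrite("pics/scene3.png",cv2.resize(im[120:270,130:330,::-1],None,fx=4,fy=4,interpolation=cv2.INTER_CUBIC))
P=cloud(viewer.camera_params("scene"),d); m=(d>0)&(np.hypot(P[...,0]-JO[0],P[...,1]-JO[1])<.016);q=P[m];print("z over blank",np.percentile(q[:,2],[10,50,90]))
E
```

```text
time: 8.17
position: [0.4456, -0.1334, 0.0515]
tool_rot: [-1.225, 1.197, 1.234]
ft_force: [-19.2, 2.6, 44.3]
grip_width: 0.007
z over blank [-0.00137033  0.11961085  0.12227499]
```

View pics/scene3.png

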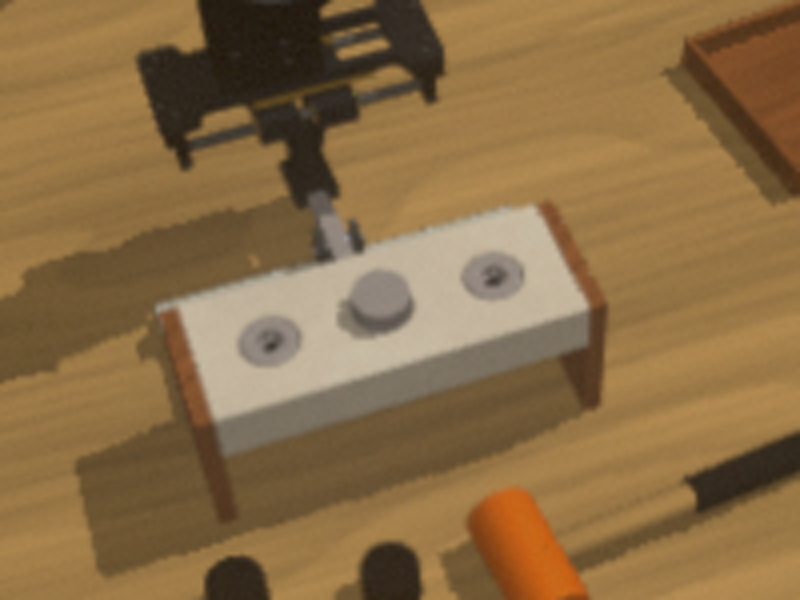

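The crop shows the blank at about (380,300), standing roughly 16 mm proud, with both bushings still flush. I'll back off and move over the blank.

```bash
python3 -m creep '[{"linear":[-0.012,0,0],"twist":[0,0,0],"fingers":1},{"linear":[-0.025,0,0],"twist":[0,0,0],"fingers":1},{"linear":[-0.05,0,0],"twist":[0,0,0],"fingers":-0.2},{"linear":[-0.09,0,0],"twist":[0,0,0],"fingers":-1},{"linear":[-0.13,0,0],"twist":[0,0,0],"fingers":-1},{"linear":[-0.14,0,0],"twist":[0,0,0],"fingers":-1},{"linear":[-0.14,0,0],"twist":[0,0,0],"fingers":-1}]';python3 - <<'E'
from h import *
plan([jig(-.0,0,.2),jig(0,0,.12)],down(1))
im,d=viewer.get_image("scene");P=cloud(viewer.camera_params("scene"),d); m=(d>0)&(np.hypot(P[...,0]-JO[0],P[...,1]-JO[1])<.03)&(P[...,2]>.116);q=P[m];print("z over blank",m.sum(),np.median(q,0),cv2.minEnclosingCircle((q[:,:2]*1000).astype(np.float32)))
im,d=viewer.get_image("top");P=cloud(viewer.camera_params("top"),d); m=(d>0)&(np.hypot(P[...,0]-JO[0],P[...,1]-JO[1])<.03)&(P[...,2]>.116)&(P[...,2]<.128);q=P[m];print(m.sum(),np.median(q,0),cv2.minEnclosingCircle((q[:,:2]*1000).astype(np.float32)))
E
```

```text
time: 8.8
position: [0.4495, -0.133, 0.1912]
tool_rot: [-1.233, 1.19, 1.225]
ft_force: [0.9, 1.1, 0.1]
grip_width: 0.299
t 8.8 pos [ 0.4495 -0.133   0.1912] q [-0.4, -0.08, 0.61, 1.96, 0.04, 1.23, 1.8] f [0.9 1.1 0.1] g 0.299
lin [-0.0075, -0.1821, 0.0007] twist [0.03, 0.01, 0.42]
lin [0.0725, -0.1816, 0.0007] twist [0.03, 0.01, 0.42]
z over blank 153 [ 0.63459515 -0.13045427  0.12053564] ((634.0243530273438, -130.1260223388672), 18.409055709838867)
158 [ 0.63103148 -0.12637794  0.12030931] ((631.507568359375, -126.34069061279297), 17.90203094482422)
```

```bash
python3 -m creep '[{"linear":[-0.008,-0.036,0],"twist":[0,0,0.4],"fingers":-1},{"linear":[-0.008,-0.073,0],"twist":[0,0,0.4],"fingers":-1},{"linear":[-0.008,-0.11,0],"twist":[0,0,0.4],"fingers":-1},{"linear":[-0.008,-0.15,0],"twist":[0,0,0.4],"fingers":-1},{"linear":[-0.008,-0.18,0.001],"twist":[0,0,0.4],"fingers":-1},{"linear":[-0.008,-0.182,0.001],"twist":[0,0,0.4],"fingers":-1},{"linear":[-0.008,-0.182,0.001],"twist":[0,0,0.4],"fingers":-1},{"linear":[-0.008,-0.182,0.001],"twist":[0,0,0.4],"fingers":-1}]';python3 - <<'E'
from h import *
plan([(.632,-.128,.2),(.632,-.128,.121)],down(1))
im,d=viewer.get_image("wrist");cv2.imwrite("pics/w4.png",im[:,:,::-1])
E
```

```text
time: 9.57
position: [0.6267, -0.1272, 0.1929]
tool_rot: [-1.223, 1.206, 1.239]
ft_force: [-0.0, 0.4, -0.2]
grip_width: 0.967
t 9.5667 pos [ 0.6267 -0.1272  0.1929] q [-0.33, 0.37, 0.62, 1.54, -0.22, 1.31, 1.92] f [-0.   0.4 -0.2] g 0.967
lin [-0.0072, -0.0052, -0.001] twist [-0.04, -0.03, -0.75]
lin [0.0718, -0.0063, -0.001] twist [-0.04, -0.03, -0.75]
```

View pics/w4.png

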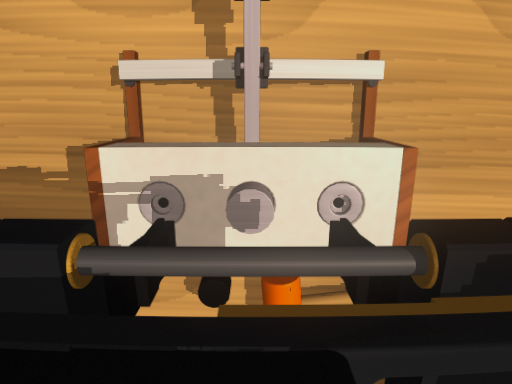

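The wrist view shows the blank at (251,208), centred between the jaws, with the bored bushings at (163,203) and (339,203). I'll descend now.

```bash
python3 -m creep '[{"linear":[0.03,-0.006,-0.001],"twist":[0,0,-0.7],"fingers":-0.6},{"linear":[0.055,-0.006,-0.001],"twist":[0,0,-0.7],"fingers":-0.3},{"linear":[0.065,-0.006,-0.001],"twist":[0,0,-0.7],"fingers":-0.3},{"linear":[0.068,-0.006,-0.001],"twist":[0,0,-0.7],"fingers":-0.3},{"linear":[0.068,-0.006,-0.001],"twist":[0,0,-0.7],"fingers":-0.3},{"linear":[0.068,-0.006,-0.001],"twist":[0,0,-0.7],"fingers":-0.3}]';python3 - <<'E'
from h import *
plan([(.632,-.128,.121)],down(1))
E
```

```text
time: 10.12
position: [0.6341, -0.1277, 0.1287]
tool_rot: [-1.232, 1.192, 1.226]
ft_force: [0.3, -0.2, -0.2]
grip_width: 0.675
t 10.1167 pos [ 0.6341 -0.1277  0.1287] q [-0.31, 0.42, 0.6, 1.61, -0.26, 1.18, 1.95] f [ 0.3 -0.2 -0.2] g 0.675
lin [0.0077, 0.0022, -0.0002] twist [-0.0, 0.0, 0.32]
```

```bash
python3 -m creep '[{"linear":[0.004,0.002,0],"twist":[0,0,0.3],"fingers":-0.3},{"linear":[0.0065,0.002,0],"twist":[0,0,0.3],"fingers":-0.3},{"linear":[0.0065,0.002,0],"twist":[0,0,0.3],"fingers":-0.3},{"linear":[0.0065,0.002,0],"twist":[0,0,0.3],"fingers":-0.3}]';python3 - <<'E'
from h import *
plan([(.632,-.128,.1205)],down(1))
E
```

```text
time: 10.45
position: [0.6319, -0.1274, 0.1209]
tool_rot: [-1.229, 1.197, 1.231]
ft_force: [0.2, 0.5, -0.2]
grip_width: 0.648
t 10.45 pos [ 0.6319 -0.1274  0.1209] q [-0.31, 0.43, 0.6, 1.62, -0.26, 1.17, 1.95] f [ 0.2  0.5 -0.2] g 0.648
lin [0.0004, -0.0001, -0.0006] twist [0.02, 0.01, -0.08]
```

```bash
python3 -m creep '[{"linear":[0,0,0],"twist":[0,0,0],"fingers":1},{"linear":[0,0,0],"twist":[0,0,0],"fingers":1},{"linear":[0,0,0],"twist":[0,0,0],"fingers":1},{"linear":[0,0,0],"twist":[0,0,0],"fingers":1},{"linear":[0,0,0],"twist":[0,0,0],"fingers":1},{"linear":[0,0,0],"twist":[0,0,0],"fingers":1},{"linear":[0,0,0],"twist":[0,0,0],"fingers":1}]' 45
```

```text
time: 11.03
position: [0.6318, -0.1279, 0.1207]
tool_rot: [-1.229, 1.197, 1.231]
ft_force: [0.1, -1.4, -0.7]
grip_width: 0.398
```

```bash
python3 -m creep '[{"linear":[-0.004,0,0],"twist":[0,0,0],"fingers":1},{"linear":[-0.01,0,0],"twist":[0,0,0],"fingers":1},{"linear":[-0.02,0,0],"twist":[0,0,0],"fingers":1},{"linear":[-0.035,0,0],"twist":[0,0,0],"fingers":1},{"linear":[-0.055,0,0],"twist":[0,0,0],"fingers":1},{"linear":[-0.075,0,0],"twist":[0,0,0],"fingers":1},{"linear":[-0.085,0,0],"twist":[0,0,0],"fingers":1},{"linear":[-0.085,0,0],"twist":[0,0,0],"fingers":1}]' 45;python3 - <<'E'
from h import *
plan([(.6,.0,.2),(.46,.266,.2)],down(1))
im,d=viewer.get_image("scene");cv2.imwrite("pics/s5.png",cv2.resize(im[70:270,130:390,::-1],None,fx=3,fy=3,interpolation=cv2.INTER_CUBIC))
E
```

```text
time: 11.7
position: [0.6335, -0.1274, 0.2097]
tool_rot: [-1.232, 1.192, 1.228]
ft_force: [0.6, -0.7, -1.8]
grip_width: 0.398
t 11.7 pos [ 0.6335 -0.1274  0.2097] q [-0.33, 0.36, 0.63, 1.52, -0.22, 1.33, 1.92] f [ 0.6 -0.7 -1.8] g 0.398
lin [0.0097, 0.0299, 0.1283] twist [0.04, 0.03, 0.23]
lin [0.0093, 0.1622, 0.3982] twist [0.04, 0.03, 0.23]
```

View pics/s5.png

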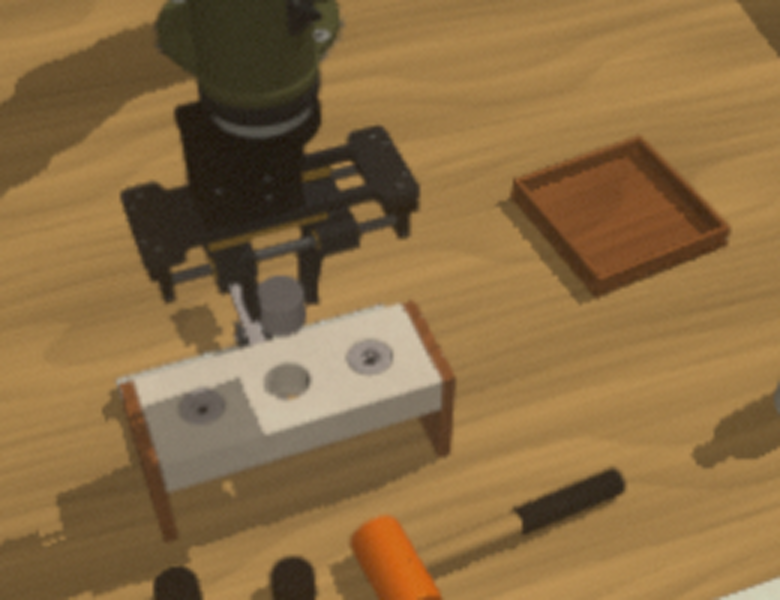

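```bash
python3 -m creep '[{"linear":[0,0.01,0.03],"twist":[0,0,0],"fingers":1},{"linear":[0,0.022,0.065],"twist":[0,0,0],"fingers":1},{"linear":[0,0.036,0.1],"twist":[0,0,0],"fingers":1},{"linear":[0,0.05,0.135],"twist":[0,0,0],"fingers":1},{"linear":[0,0.064,0.17],"twist":[0,0,0],"fingers":1},{"linear":[0,0.08,0.205],"twist":[0,0,0],"fingers":1},{"linear":[0,0.095,0.24],"twist":[0,0,0],"fingers":1},{"linear":[0,0.11,0.275],"twist":[0,0,0],"fingers":1}]' 45;python3 - <<'E'
from h import *
plan([(.459,.265,.2),(.459,.265,.04)],down(1))
E
```

```text
time: 12.42
position: [0.512, 0.1458, 0.2047]
tool_rot: [-1.228, 1.199, 1.233]
ft_force: [1.2, 1.4, -2.4]
grip_width: 0.399
t 12.4167 pos [0.512  0.1458 0.2047] q [-0.76, 0.09, 0.46, 1.8, -0.04, 1.27, 1.31] f [ 1.2  1.4 -2.4] g 0.399
lin [0.0049, 0.0495, 0.1206] twist [0.03, -0.02, -0.23]
lin [0.1649, 0.0489, 0.1207] twist [0.03, -0.02, -0.23]
```

```bash
python3 -m creep '[{"linear":[0,0.014,0.034],"twist":[0,0,0],"fingers":1},{"linear":[0,0.028,0.068],"twist":[0,0,0],"fingers":1},{"linear":[0,0.042,0.1],"twist":[0,0,0],"fingers":1},{"linear":[0,0.049,0.121],"twist":[0,0,0],"fingers":1},{"linear":[0.03,0.049,0.121],"twist":[0,0,0],"fingers":1},{"linear":[0.06,0.049,0.121],"twist":[0,0,0],"fingers":1},{"linear":[0.09,0.049,0.121],"twist":[0,0,0],"fingers":1},{"linear":[0.1,0.049,0.121],"twist":[0,0,0],"fingers":1}]' 45;python3 - <<'E'
from h import *
plan([(.459,.265,.2),(.459,.265,.04)],down(1))
im,d=viewer.get_image("scene");cv2.imwrite("pics/s6.png",cv2.resize(im[50:220,230:450,::-1],None,fx=3.5,fy=3.5,interpolation=cv2.INTER_CUBIC))
E
```

```text
time: 13.08
position: [0.4576, 0.262, 0.1005]
tool_rot: [-1.23, 1.207, 1.235]
ft_force: [-0.8, -1.4, -3.2]
grip_width: 0.39
t 13.0833 pos [0.4576 0.262  0.1005] q [-0.89, 0.18, 0.35, 1.92, -0.07, 1.07, 1.09] f [-0.8 -1.4 -3.2] g 0.39
lin [-0.0995, -0.0005, 0.0025] twist [0.05, -0.3, -0.57]
lin [0.0605, -0.002, 0.0033] twist [0.05, -0.3, -0.57]
```

View pics/s6.png

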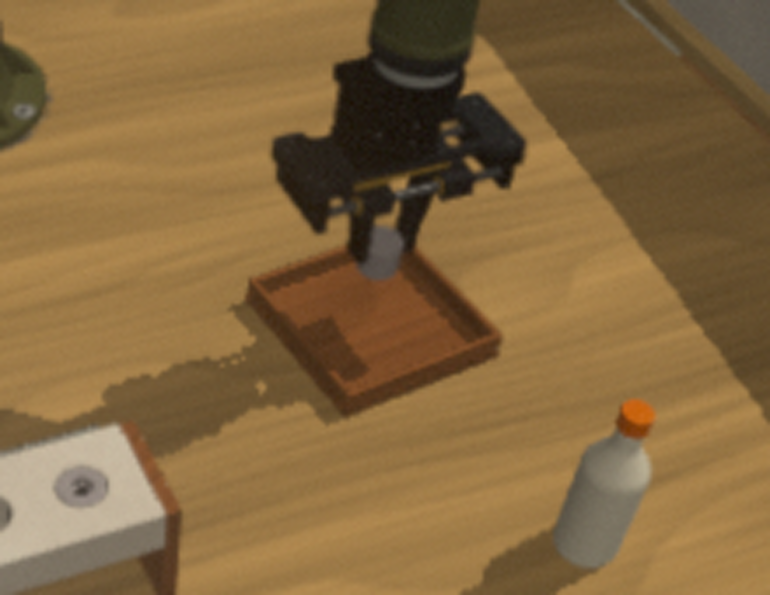

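```bash
python3 -m creep '[{"linear":[0.02,-0.002,0.003],"twist":[0,-0.3,-0.5],"fingers":1},{"linear":[0.04,-0.002,0.003],"twist":[0,-0.3,-0.5],"fingers":1},{"linear":[0.052,-0.002,0.003],"twist":[0,-0.3,-0.5],"fingers":1},{"linear":[0.055,-0.002,0.003],"twist":[0,-0.3,-0.5],"fingers":1},{"linear":[0.055,-0.002,0.003],"twist":[0,-0.3,-0.5],"fingers":1},{"linear":[0.055,-0.002,0.003],"twist":[0,-0.3,-0.5],"fingers":1}]' 45;python3 - <<'E'
from h import *
plan([(.459,.265,.037)],down(1))
E
```

```text
time: 13.63
position: [0.4642, 0.2673, 0.052]
tool_rot: [-1.229, 1.185, 1.227]
ft_force: [0.6, 0.2, -3.1]
grip_width: 0.402
t 13.6333 pos [0.4642 0.2673 0.052 ] q [-0.88, 0.25, 0.34, 1.95, -0.1, 0.95, 1.11] f [ 0.6  0.2 -3.1] g 0.402
lin [0.015, 0.0054, -0.0023] twist [0.0, 0.35, 0.46]
```

```bash
python3 -m creep '[{"linear":[0.003,0.003,0],"twist":[0,0.3,0.4],"fingers":1},{"linear":[0.006,0.003,0],"twist":[0,0.3,0.4],"fingers":1},{"linear":[0.009,0.003,0],"twist":[0,0.3,0.4],"fingers":1},{"linear":[0.009,0.003,0],"twist":[0,0.3,0.4],"fingers":1},{"linear":[0.009,0.003,0],"twist":[0,0.3,0.4],"fingers":1}]' 45;python3 - <<'E'
from h import *
plan([(.459,.265,.037)],down(1))
E
```

```text
time: 14.05
position: [0.4604, 0.2669, 0.0419]
tool_rot: [-1.23, 1.196, 1.23]
ft_force: [-0.1, 0.0, -2.6]
grip_width: 0.399
t 14.05 pos [0.4604 0.2669 0.0419] q [-0.88, 0.26, 0.34, 1.96, -0.11, 0.94, 1.11] f [-0.1  0.  -2.6] g 0.399
lin [0.0049, 0.0015, -0.0018] twist [0.02, -0.01, -0.01]
```

```bash
python3 -m creep '[{"linear":[0.002,0,0],"twist":[0,0,0],"fingers":1},{"linear":[0.004,0,0],"twist":[0,0,0],"fingers":1},{"linear":[0.004,0,0],"twist":[0,0,0],"fingers":1},{"linear":[0.004,0,0],"twist":[0,0,0],"fingers":1}]' 45; python3 -m creep '[{"linear":[0.001,0,0],"twist":[0,0,0],"fingers":1},{"linear":[0.001,0,0],"twist":[0,0,0],"fingers":1}]' 45
```

```text
time: 14.38
position: [0.4604, 0.2668, 0.0378]
tool_rot: [-1.23, 1.196, 1.23]
ft_force: [0.1, 0.1, -4.0]
grip_width: 0.402
time: 14.55
position: [0.4606, 0.267, 0.0371]
tool_rot: [-1.23, 1.195, 1.23]
ft_force: [1.0, 0.3, -1.7]
grip_width: 0.399
```

```bash
python3 -m creep '[{"linear":[0.001,0,0],"twist":[0,0,0],"fingers":1},{"linear":[0.001,0,0],"twist":[0,0,0],"fingers":1}]' 45; python3 -m creep '[{"linear":[0.001,0,0],"twist":[0,0,0],"fingers":1},{"linear":[0.001,0,0],"twist":[0,0,0],"fingers":1}]' 45;python3 -m creep '[{"linear":[0.001,0,0],"twist":[0,0,0],"fingers":1},{"linear":[0.001,0,0],"twist":[0,0,0],"fingers":1}]' 45
```

```text
time: 14.72
position: [0.4605, 0.2671, 0.0369]
tool_rot: [-1.229, 1.196, 1.23]
ft_force: [-3.6, -1.8, 4.9]
grip_width: 0.397
time: 14.88
position: [0.4605, 0.2671, 0.0367]
tool_rot: [-1.229, 1.196, 1.231]
ft_force: [-5.2, -1.2, 12.1]
grip_width: 0.397
time: 15.05
position: [0.4604, 0.2671, 0.0366]
tool_rot: [-1.229, 1.196, 1.231]
ft_force: [-8.0, -3.5, 17.8]
grip_width: 0.397
```

Contact with the floor is clear, with force rising at z = 0.0367. I'll back off 2 mm of command, then release and retreat.

```bash
python3 -m creep '[{"linear":[-0.0022,0,0],"twist":[0,0,0],"fingers":1},{"linear":[-0.0022,0,0],"twist":[0,0,0],"fingers":0},{"linear":[-0.0022,0,0],"twist":[0,0,0],"fingers":-0.3},{"linear":[-0.0022,0,0],"twist":[0,0,0],"fingers":-0.3},{"linear":[-0.0022,0,0],"twist":[0,0,0],"fingers":-0.3},{"linear":[-0.0022,0,0],"twist":[0,0,0],"fingers":-0.3}]'; python3 -m creep '[{"linear":[-0.01,0,0],"twist":[0,0,0],"fingers":-0.3},{"linear":[-0.03,0,0],"twist":[0,0,0],"fingers":-0.3},{"linear":[-0.06,0,0],"twist":[0,0,0],"fingers":-0.3},{"linear":[-0.1,0,0],"twist":[0,0,0],"fingers":-0.3},{"linear":[-0.14,0,0],"twist":[0,0,0],"fingers":-0.3},{"linear":[-0.16,0,0],"twist":[0,0,0],"fingers":-0.3},{"linear":[-0.16,0,0],"twist":[0,0,0],"fingers":-0.3}]'; python3 - <<'E'
from h import *
for n in ["scene","wrist"]:
    im,d=viewer.get_image(n)
    cv2.imwrite(f"pics/{n}7.png",cv2.resize(im[50:220,230:450,::-1],None,fx=3.5,fy=3.5,interpolation=cv2.INTER_CUBIC) if n=="scene" else im[:,:,::-1])
    P=cloud(viewer.camera_params(n),d)
    m=(d>0)&(np.hypot(P[...,0]-.46,P[...,1]-.267)<.05)&(P[...,2]>.03)&(P[...,2]<.045);q=P[m];print(m.sum(),q.mean(0) if len(q) else "")
    print([(np.round(r["centre"],4).tolist(),round(r["conf"],2)) for r in nets.place_of(n,"blank")])
    if n=="scene":
        print([(np.round(r["centre"],4).tolist(),round(r["conf"],2)) for r in nets.place_of(n,"bush_a")])
E
```

```text
time: 15.55
position: [0.4605, 0.267, 0.036]
tool_rot: [-1.23, 1.196, 1.23]
ft_force: [0.1, 0.0, -0.4]
grip_width: 0.632
time: 16.13
position: [0.4635, 0.2686, 0.2028]
tool_rot: [-1.229, 1.184, 1.226]
ft_force: [1.2, 0.0, -0.5]
grip_width: 0.65
87 [0.46352321 0.26472671 0.03562873]
[([0.7609, -0.167, 0.0021], 0.83), ([0.7294, 0.315, 0.0003], 0.59), ([0.7379, -0.2552, -0.0014], 0.52), ([0.4585, 0.2668, 0.006], 0.43)]
[([0.6307, -0.1959, 0.0795], 0.5), ([0.6302, -0.0606, 0.0756], 0.4)]
1003 [0.45941644 0.26613781 0.03573052]
[]
```

View pics/scene7.png

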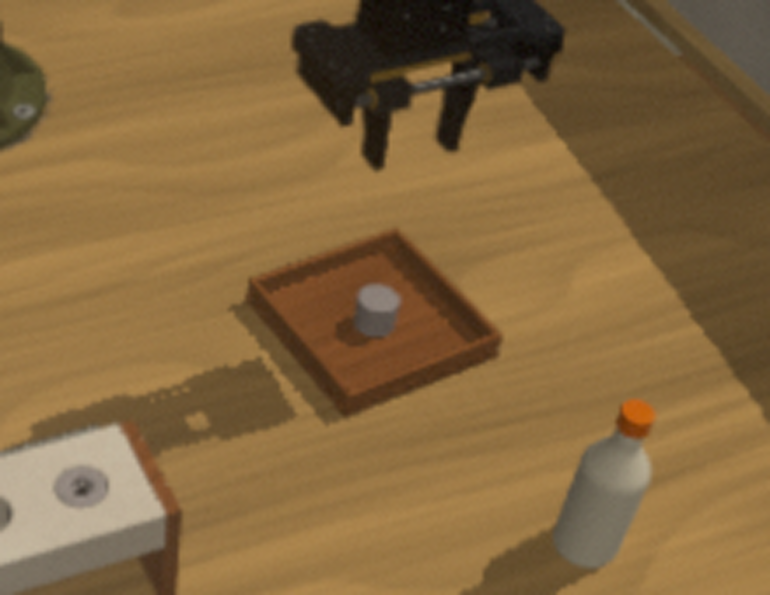

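View pics/wrist7.png

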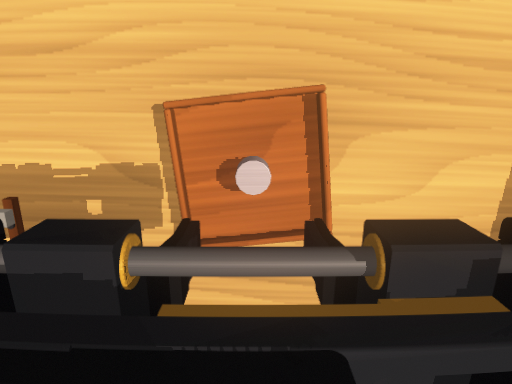

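The blank stands upright near the tray centre: scene crop (377,310), wrist view (253,177), top at about 36 mm. The arm is clear of everything.

```bash
python3 - <<'E'
from bench import job
print(job.close_job())
E
```

```text
the job is handed in; nothing more can be done
None
```

The blank is out of the jig and standing upright in the tray, and I handed the job in at about 16 s of the 54 s allowed; no verdict was reported.

**What I did:** The blank was in the middle recess, the only part of the three with no bore. I closed the jaws around the paddle to slide the lever about 16 mm, which brought the pin under the blank. A press to the stop raised the blank about 15 mm proud of the plate. I gripped it at 45 N, lifted it out, lowered it until the force showed it on the tray floor, then released it and backed off.

**Last checks:**
- **Blank:** it stands at about (0.46, 0.266), less than 5 mm from the tray centre. Its top is at 36 mm, which fits a 30 mm part on the 7 mm floor.
- **Bushings:** both still looked flush in the last picture showing the pair, just after the lift. The networks placed both near their recesses at the end, but that is only good to about 4 mm.
- **Mallet, glue bottle, jar:** the arm never went near them. The glue bottle shows unmoved in the last picture, but I did not measure any of them again.
- **Disagreements:** the two fixed cameras differed by 2–4 mm on the jig and the raised blank. The wrist-camera network did not report the blank at the end, and the scene-camera network ranked it below other objects. The force peaked at about 44 N in the vertical reading while pressing the paddle, more than the 14–22 N stated for a full press, because I ran it into its stop.

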